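# Seat the relief plaque in the coating jig

## Robot

A 6-joint arm with a two-finger parallel gripper is mounted at the origin on the work surface. World frame = base frame: x ahead of the robot, y to its left, z up, the work surface at z = 0. Lengths are in mm, angles in rad, forces in N, time in s.
With the tool pointing down it reaches from about 400 to 925 mm from the base axis. Payload 12.5 kg.
Tool frame: the origin (TCP) lies at the very end of the fingers, on their centre line; the grasp point (between the pads) lies 19 mm behind it (env.grip_point_offset is the distance from the TCP to the grasp point, in mm); z points along the fingers, y is the direction in which the jaws open and shut (so a half turn about z gives the same grasp; the last joint's range is limited). The gripper opens to 95 mm and grips with 3 to 60 N. Pads are 20 mm wide; open, the fingers measure 119 mm over their backs; the gripper's body (75 mm by 180 mm) begins 59 mm behind the grasp point.
Start: joints at [1.147, 0.491, 1.559, -0, 1.092, -0.106], TCP at [195.282, 593.727, 214.661] pointing down, gripper open.
Joint ranges: [-3.1, 3.1], [-0.84, 2.19], [0.05, 2.79], [-1.13, 4.28], [0.06, 2.93], [-2.69, 2.69]. Speed limits (rad/s): [2.22, 2.22, 2.79, 3.14, 3.14, 3.14].

## Interface

Orientations are given as [roll, pitch, yaw] about the fixed x, y, z axes, in that order (R = Rz(yaw) Ry(pitch) Rx(roll)).
In Python, from cell import env gives the robot as it stands.
- The arm moves only by the tool drive_tool, never from a script. Its argument "commands" is a list of rows, each an object of numbers: "dx", "dy", "dz": the shift along the world's x, y, z in mm; "yaw": the turn about the world's z in degrees. In form: [{"dx": .., "dy": .., "dz": .., "yaw": ..}, ...]. A call has 1 to 5 rows; each row shifts and turns the commanded pose from where the row before left it; what a row does not reach is not made up. A row lasts 1/12 s, in which the tool goes at most 41.7 mm and 7.16 degrees, less where a joint would pass 70% of its speed; a pose out of reach is approached as far as the arm can. A call with a gripper value outside its range is refused whole. "grip" is the opening, from 0 (shut) to 1 (fully open), set as the call begins (left out, the last holds). The fingers move at their own pace and stop on an object; the grip force is fixed at half the most. Time passes only in rows, so rows that do not move let the fingers close. It gives the time, the measured TCP pose, the force and the opening at its end, in the units of the state.
- env.state(): the state, without advancing time (a new reading comes with each control period).
- env.read_camera(name): name is "side" or "top"; returns the picture (480x640x3 uint8, red, green, blue); there is no depth.
- env.calibration(name): a dict with "intrinsics" (3x3 intrinsics, pixels), "rvec" (rotation vector, rad) and "tvec" (3), from world to camera coordinates, as OpenCV has them. Camera axes: x right, y down, z forward; pixel columns grow to the right and rows downward; lengths in mm; the calibration is good to about 2 mm. A picture is of the moment at which its call begins. calibration takes no time and is no camera call.
- env.job_done(): hands the job in, once; it reports no verdict.
Trained networks look in the newest picture that a camera, given by its name, has taken for a name from the list of things; names that differ only in an ending like _2 or _b are one class to them, and where a whole thing is asked for, a point or a joint stands for the part that bears it (a point fixed in the world has none). Each returns a list of dicts, best first, with "conf" (0 to 1); they miss things now and then, are a little off and sometimes report something else, mostly with a low value. They report only what shows in the picture. A call takes as long as a camera call. They do not tell look-alikes from the thing itself.
- env.trace(query, camera): "pixels" (480x640 bool, what is visible of it) and "pixel" ([column, row] in pixels, amid what is visible of it).
- env.place_of(query, camera): "pixel" ([column, row] in pixels: a listed point, or the origin of a listed thing).
The state is a dict: "t": time; "joints": joint angles; "qvel": joint speeds; "tau": joint torques, N m; "eef_pos": TCP position; "tcp_rot": TCP orientation; "ft_force": force on the tool from outside, world axes, zero at the start; "moment": the same for the moment, N m; "opening": opening from 0.0 (shut) to 1.0 (fully open).
Only numpy, scipy, OpenCV 4.12 (cv2) and the standard library are available. Lean on these libraries where they do the work, as an engineer would, in place of code of your own. Each camera call takes 0.05 s, during which the arm holds its last target.

## Task

Pick up the long plaster plaque and set it down gently in the pocket of the wooden coating jig, pattern side up, so that it lies flat on the pocket floor and square between the corner lips, ready to be coated. Leave the short plaque and the round plaque where they are.

Things in the scene. Friction and masses are not known exactly. Their poses are not given: they have to be found in the camera images.
- long_plaque: The part to seat: white plaster block, 120 (x) x 50 (y) x 30 (z) mm, 0.17 to 0.34 kg, shallow relief on top (border and four diamonds, 2 mm high). Loose, flat on the table, pattern up. Origin: centre of its underside, x along its length, z up. The same after a half turn about z. Grip it across its 50 mm width at mid-length.
- pocket (a point): Centre of the pocket floor of the fixed wooden jig; z up, x along the pocket. Base plate 170 (x) x 100 (y) x 10 mm; its top, 10 mm above the table, is the pocket floor. Lips 14 mm thick, tops 22 mm above the table, enclose 132 x 62 mm: 6 mm to spare on each side of the long plaque. End lips are full; each long side is open for 56 mm at its middle, giving fingers room.
- short_plaque: Bystander: a like plaster block, 75 (x) x 50 (y) x 30 (z) mm, with two diamonds. Loose, flat on the table. Origin at the centre of its underside, x along its length. Leave it alone.
- round_plaque: Bystander: a round plaster block, 64 mm in diameter and 30 mm high, with a raised boss on its top. Loose, flat on the table. Origin at the centre of its underside. Leave it alone.
There are look-alikes about, which are no part of the job. What is shaped like the long_plaque but blue or orange is not meant. Leave any green or orange look-alike of the part that bears pocket alone.

How it is judged:
By the outcome, as a careful person would: the job done as asked, in the order asked, and still so for the second after the job is handed in, with the robot touching nothing.
It also fails if it takes over 38 s, if anything falls off the work surface, if the arm or the gripper's body presses on something with over 40 N, if the wrist force passes 120 N, or if a joint passes its speed limit or range.

## Working session

There is one attempt and no reset: what is moved stays moved. The work goes in short steps, Python scripts to look and compute and a tool call to move; the robot and the scene stay as the last step left them, time stands still between calls to the robot, and variables do not carry over. Pictures are saved under pics/ and viewed, and the job is handed in when it is done.

Besides the shell and the picture viewer there is one more tool, called after "Call:" in YAML: its name, and indented under it one key for each argument. drive_tool: Moves the arm, as the interface text tells. Its arguments: {"type":"object","properties":{"commands":{"type":"array"},"grip":{"type":"number"}},"required":["commands"]}

```bash
mkdir -p pics; ls; cat > h.py <<'E'
from cell import env
import numpy as np, cv2
def cal(n):
    c=env.calibration(n); R,_=cv2.Rodrigues(np.array(c["rvec"],float)); return np.array(c["intrinsics"],float),R,np.array(c["tvec"],float).ravel()
def atz(n,p,z):
    K,R,t=cal(n); d=R.T@np.linalg.inv(K)@np.array([p[0],p[1],1.]); o=-R.T@t
    return o+d*(z-o[2])/d[2]
def proj(n,P):
    K,R,t=cal(n); q=K@(R@np.array(P,float).T+t[:,None]); return (q[:2]/q[2]).T
E
python3 - <<'E'
from h import *
for n in("top","side"):
    im=env.read_camera(n); cv2.imwrite(f"pics/{n}0.png",im[:,:,::-1])
    for q in ("long_plaque","pocket"):
        for r in env.trace(q,n): print(n,q,"tr",r["conf"],r["pixel"],r["pixels"].sum())
        for r in env.place_of(q,n): print(n,q,"pl",r["conf"],r["pixel"],atz(n,r["pixel"],10 if q=="pocket" else 0).round(1))
print(env.state())
E
```

```text
pics
top long_plaque tr 0.79 [406.9, 206.2] 936
top long_plaque tr 0.79 [415.1, 268.2] 1027
top long_plaque tr 0.71 [439.7, 158.1] 950
top long_plaque pl 0.86 [438.0, 161.3] [ 676.4 -381.2    0. ]
top long_plaque pl 0.59 [413.9, 266.4] [ 387.7 -297.5    0. ]
top pocket tr 0.89 [266.2, 159.6] 2132
top pocket tr 0.78 [195.6, 336.1] 2534
top pocket tr 0.75 [194.7, 235.5] 2375
top pocket pl 0.7 [197.0, 338.8] [213.7 273.9  10. ]
top pocket pl 0.69 [264.8, 163.9] [679.2  95.9  10. ]
top pocket pl 0.67 [195.6, 234.3] [487.7 282.8  10. ]
side long_plaque tr 0.85 [414.8, 296.2] 1092
side long_plaque tr 0.83 [365.9, 333.2] 1310
side long_plaque tr 0.57 [480.8, 293.6] 1189
side long_plaque pl 0.89 [482.5, 297.8] [ 674.2 -388.     0. ]
side long_plaque pl 0.72 [414.2, 298.5] [ 540.1 -289.7    0. ]
side long_plaque pl 0.6 [364.2, 339.6] [ 371.5 -301.8    0. ]
side pocket tr 0.73 [358.2, 185.5] 1546
side pocket tr 0.63 [264.6, 177.0] 1478
side pocket tr 0.56 [187.2, 218.6] 1817
side pocket pl 0.78 [266.2, 175.8] [487.4 285.3  10. ]
side pocket pl 0.65 [187.6, 214.3] [229.2 281.   10. ]
side pocket pl 0.59 [356.8, 180.7] [689.8 108.2  10. ]
{'t': 0.5, 'joints': array([ 1.14735917e+00,  4.90946697e-01,  1.55891651e+00, -2.11020455e-05,
        1.09167747e+00, -1.05604552e-01]), 'qvel': array([ 3.79954120e-04, -1.05486173e-03, -8.16577914e-04,  4.61887377e-05,
       -2.95063291e-04, -1.55314337e-03]), 'tau': array([-2.04036232e-04, -6.12063432e+01, -2.58287448e+01,  6.93063531e-02,
        4.48194961e-02, -3.90213165e-05]), 'eef_pos': array([195.31021897, 593.71579036, 214.62622737]), 'tcp_rot': array([3.14154294e+00, 2.41010799e-05, 2.82376977e+00]), 'ft_force': array([-0.27041018,  0.01931609, -0.44057023]), 'moment': array([-0.02157706, -0.03549385,  0.00613199]), 'opening': 0.998697856041988}
```

View pics/top0.png

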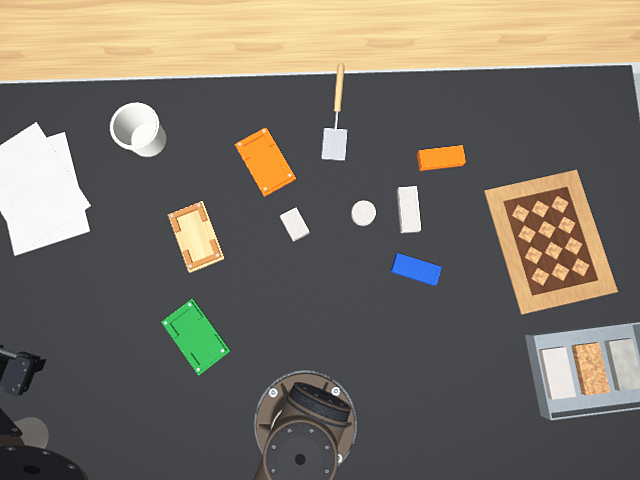

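View pics/side0.png

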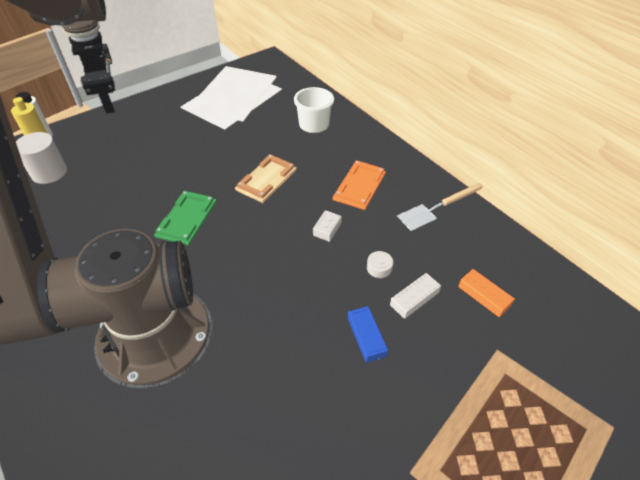

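Candidates for the long plaque:
- white, top (408,209) / side (415,296)
- orange, top (441,158)
- blue, top (416,269)
- short white, top (294,224)
- round white, top (363,213)

I choose the white long one.

Candidates for the jig:
- wood, top (196,236) / side (266,177)
- orange, top (265,161)
- green, top (196,337)

I choose the wooden one. Next come the crop check and the pose fit.

```bash
cat > fit.py <<'E'
from h import *
from scipy.optimize import minimize
S=4
def sil(n,boxes,p,roi):
    x,y,a=p; m=np.zeros(((roi[3]-roi[1])*S,(roi[2]-roi[0])*S),np.uint8); c,s=np.cos(a),np.sin(a)
    for (x0,x1,y0,y1,z0,z1) in boxes:
        P=np.array([[u,v,w] for u in(x0,x1) for v in(y0,y1) for w in(z0,z1)],float)
        Q=np.c_[x+c*P[:,0]-s*P[:,1],y+s*P[:,0]+c*P[:,1],P[:,2]]
        q=(proj(n,Q)-[roi[0]-.5,roi[1]-.5])*S-.5
        cv2.fillConvexPoly(m,cv2.convexHull(np.round(q*16).astype(np.int32)),255,shift=4)
    return cv2.resize(m,None,fx=1/S,fy=1/S,interpolation=cv2.INTER_AREA)/255.
def fit(masks,boxes,p0,shift=False):
    # masks {cam:(mask float full)}; 
    def f(v):
        e=0
        for n,(m,roi) in masks.items():
            e+=np.abs(sil(n,boxes,(v[0],v[1],v[2]/100),roi)-m[roi[1]:roi[3],roi[0]:roi[2]]).sum()
        return e
    b=None
    for a in np.linspace(-np.pi/2,np.pi/2,13)[:-1]:
        v=np.array([p0[0],p0[1],a*100]); e=f(v)
        if b is None or e<b[0]: b=(e,v)
    v=b[1]
    for k in(12,5,2):
        r=minimize(f,v,method="Nelder-Mead",options=dict(initial_simplex=v+np.array([[0,0,0],[k,0,0],[0,k,0],[0,0,k*1.5]]),xatol=.05,fatol=.05)); v=r.x
    return v[0],v[1],v[2]/100,r.fun
E
python3 - <<'E'
from fit import *
ims={n:cv2.imread(f"pics/{n}0.png") for n in("top","side")}
def seg(n,c,roi,wood):
    im=ims[n].astype(float); g=im.max(2)
    bg=np.array([52,50,48.]) 
    bg=np.median(im[roi[1]:roi[3],roi[0]:roi[2]].reshape(-1,3),0) if not wood else np.array([60,56,55.])
    m=(np.abs(im-bg).sum(2)>60).astype(float)
    o=np.zeros_like(m);o[roi[1]:roi[3],roi[0]:roi[2]]=m[roi[1]:roi[3],roi[0]:roi[2]]
    k,l,st,_=cv2.connectedComponentsWithStats(o.astype(np.uint8)); i=1+np.argmax(st[1:,4])
    print(n,st[i],bg); return (l==i).astype(float),roi
pl=[(-60,60,-25,25,0,30)]
jig=[(-85,85,-50,50,0,10),(-80,-66,-45,45,0,22),(66,80,-45,45,0,22)]
R={"pl":{"top":(385,178,432,243),"side":(382,268,446,322)},"jig":{"top":(158,192,234,282),"side":(228,146,304,210)}}
for k,b,p0 in(("pl",pl,(540,-285)),("jig",jig,(487,284))):
    M={n:seg(n,None,R[k][n],True) for n in R[k]}
    for s in(["top"],["side"],["top","side"]):
        x,y,a,e=fit({n:M[n] for n in s},b,p0); print(k,s,round(x,1),round(y,1),"deg",round(np.degrees(a),1),"err",round(e,1))
    tiles=[]
    for n in R[k]:
        r=R[k][n]; c=cv2.resize(ims[n][r[1]:r[3],r[0]:r[2]],None,fx=5,fy=5,interpolation=cv2.INTER_CUBIC)
        s=cv2.resize(sil(n,b,(x,y,a),r),None,fx=5,fy=5)
        cs,_=cv2.findContours((s>.5).astype(np.uint8),0,1); cv2.drawContours(c,cs,-1,(0,0,255),1)
        tiles.append(cv2.copyMakeBorder(c,0,450-c.shape[0],0,390-c.shape[1],0))
    cv2.imwrite(f"pics/fit_{k}.png",np.hstack(tiles))
E
```

```text
top [ 396  186   26   48 1030] [60. 56. 55.]
side [ 389  272   53   48 1376] [60. 56. 55.]
pl ['top'] 539.4 -287.7 deg 2.1 err 49.5
pl ['side'] 539.1 -289.5 deg -0.7 err 143.0
pl ['top', 'side'] 539.5 -287.8 deg 1.8 err 205.3
top [ 167  201   58   73 2441] [60. 56. 55.]
side [ 234  153   64   52 1774] [60. 56. 55.]
jig ['top'] 483.1 284.8 deg 20.9 err 53.2
jig ['side'] 482.8 280.6 deg 19.6 err 226.1Traceback (most recent call last):
  File "<stdin>", line 17, in <module>
  File "fit.py", line 25, in fit
    r=minimize(f,v,method="Nelder-Mead",options=dict(initial_simplex=v+np.array([[0,0,0],[k,0,0],[0,k,0],[0,0,k*1.5]]),xatol=.05,fatol=.05)); v=r.x
    res = _minimize_neldermead(fun, x0, args, callback, bounds=bounds,
                               **options)
    fxr = func(xr)
    fx = function(np.copy(x), *(wrapper_args + args))
  File "fit.py", line 17, in f
    e+=np.abs(sil(n,boxes,(v[0],v[1],v[2]/100),roi)-m[roi[1]:roi[3],roi[0]:roi[2]]).sum()
              ~~~^^^^^^^^^^^^^^^^^^^^^^^^^^^^^^^^^^
  File "fit.py", line 9, in sil
    q=(proj(n,Q)-[roi[0]-.5,roi[1]-.5])*S-.5
       ~~~~^^^^^
  File "h.py", line 9, in proj
    K,R,t=cal(n); q=K@(R@np.array(P,float).T+t[:,None]); return (q[:2]/q[2]).T
          ~~~^^^
  File "h.py", line 4, in cal
    c=env.calibration(n); R,_=cv2.Rodrigues(np.array(c["rvec"],float)); return np.array(c["intrinsics"],float),R,np.array(c["tvec"],float).ravel()
ValueError: time passes only in moves, steps and waits
```

```bash
cat > savecal.py <<'E'
from cell import env; import pickle
pickle.dump({n:env.calibration(n) for n in("top","side")},open("cal.pkl","wb"))
print(env.state()["t"])
E
python3 savecal.py
python3 - <<'E'
s=open("h.py").read().replace("import numpy as np, cv2","import numpy as np, cv2, pickle\n_C=pickle.load(open('cal.pkl','rb'))").replace("c=env.calibration(n)","c=_C[n]")
open("h.py","w").write(s)
E
cat > run1.py <<'E'
from fit import *
import sys
ims={n:cv2.imread(f"pics/{n}0.png") for n in("top","side")}
def seg(n,roi,th=80):
    im=ims[n].astype(float)
    m=(im.max(2)>th).astype(np.uint8)
    o=np.zeros_like(m);o[roi[1]:roi[3],roi[0]:roi[2]]=m[roi[1]:roi[3],roi[0]:roi[2]]
    k,l,st,_=cv2.connectedComponentsWithStats(o); i=1+np.argmax(st[1:,4])
    return (l==i).astype(float),roi
pl=[(-60,60,-25,25,0,30)]
L=[(-80,-66,-45,45,0,22),(66,80,-45,45,0,22)]+[(sx*80 if sx<0 else 28,-28 if sx<0 else 80,31 if sy>0 else -45,45 if sy>0 else -31,0,22) for sx in(-1,1) for sy in(-1,1)]
jig=[(-85,85,-50,50,0,10)]+L
R={"pl":{"top":(385,178,432,243),"side":(382,268,446,322)},"jig":{"top":(158,192,234,282),"side":(228,146,304,210)}}
for k,b,p0 in(("pl",pl,(540,-285)),("jig",jig,(487,284))):
    M={n:seg(n,R[k][n]) for n in R[k]}
    for s in(["top"],["side"],["top","side"]):
        x,y,a,e=fit({n:M[n] for n in s},b,p0); print(k,s,round(x,1),round(y,1),"deg",round(np.degrees(a),1),"err",round(e,1))
    tiles=[]
    for n in R[k]:
        r=R[k][n]; c=cv2.resize(ims[n][r[1]:r[3],r[0]:r[2]],None,fx=5,fy=5,interpolation=cv2.INTER_CUBIC)
        for mm,col in((sil(n,b,(x,y,a),r),(0,0,255)),(M[n][0][r[1]:r[3],r[0]:r[2]],(0,255,0))):
            s=cv2.resize(mm,None,fx=5,fy=5)
            cs,_=cv2.findContours((s>.5).astype(np.uint8),0,1); cv2.drawContours(c,cs,-1,col,1)
        tiles.append(cv2.copyMakeBorder(c,0,450-c.shape[0],0,390-c.shape[1],0))
    cv2.imwrite(f"pics/fit_{k}.png",np.hstack(tiles))
E
python3 run1.py
```

```text
0.5
pl ['top'] 539.4 -287.9 deg 1.9 err 43.2
pl ['side'] 539.9 -289.9 deg 0.1 err 114.7
pl ['top', 'side'] 539.8 -288.0 deg 1.6 err 169.6
jig ['top'] 483.1 284.8 deg 20.8 err 52.8
jig ['side'] 481.4 281.0 deg 20.6 err 181.8
jig ['top', 'side'] 482.9 284.5 deg 21.0 err 244.0
```

View pics/fit_pl.png

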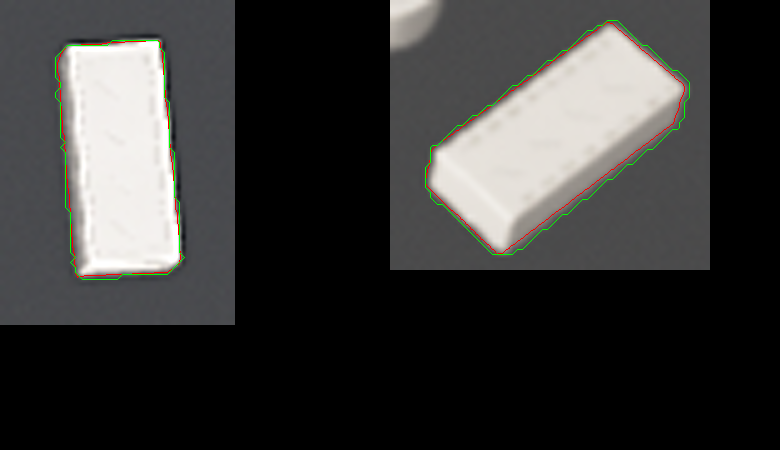

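View pics/fit_jig.png

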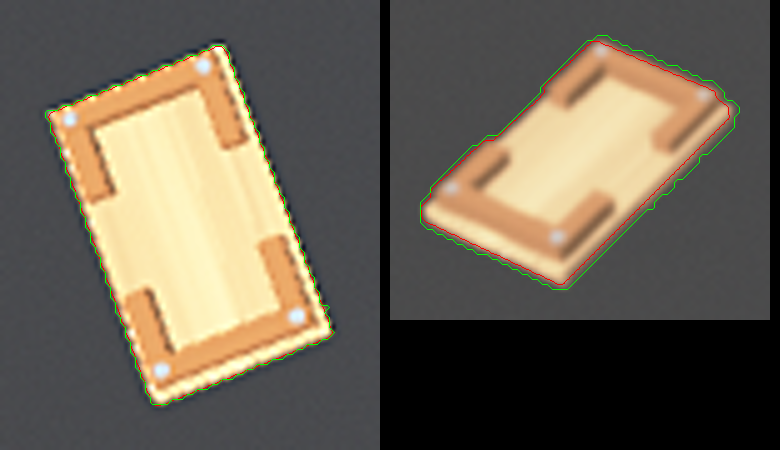

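The crops show the white plaque with faint diamonds and border at top (408,209), and the wooden jig at top (196,236). The fits agree with the outlines: plaque (539.6, -288.2, 1.7°) and jig pocket (482.8, 284.3, 20.9°). Now I move, keeping clear of the base.

Call:
drive_tool:
  commands:
    - {"dx": 24, "dy": -33, "dz": 0, "yaw": 4}
    - {"dx": 24, "dy": -33, "dz": 0, "yaw": 4}
    - {"dx": 24, "dy": -33, "dz": 0, "yaw": 4}
    - {"dx": 24, "dy": -33, "dz": 0, "yaw": 4}
    - {"dx": 24, "dy": -33, "dz": 0, "yaw": 4}
  grip: 1

```text
t: 0.92
eef_pos: [315.9, 427.1, 214.8]
tcp_rot: [3.141, 0.0, -3.106]
ft_force: [0.2, 1.0, 0.3]
opening: 1.0
```

Call:
drive_tool:
  commands:
    - {"dx": 24, "dy": -33, "dz": 0, "yaw": 0}
    - {"dx": 24, "dy": -33, "dz": 0, "yaw": 0}
    - {"dx": 24, "dy": -33, "dz": 0, "yaw": 0}
    - {"dx": 24, "dy": -33, "dz": 0, "yaw": 0}
    - {"dx": 24, "dy": -33, "dz": 0, "yaw": 0}

```text
t: 1.33
eef_pos: [436.1, 262.0, 214.9]
tcp_rot: [3.141, 0.001, -3.11]
ft_force: [0.5, 1.2, -0.2]
opening: 1.001
```

Call:
drive_tool:
  commands:
    - {"dx": 8, "dy": -40, "dz": 0, "yaw": 0}
    - {"dx": 8, "dy": -40, "dz": 0, "yaw": 0}
    - {"dx": 8, "dy": -40, "dz": 0, "yaw": 0}
    - {"dx": 8, "dy": -40, "dz": 0, "yaw": 0}
    - {"dx": 8, "dy": -40, "dz": 0, "yaw": 0}

```text
t: 1.75
eef_pos: [475.3, 61.8, 214.9]
tcp_rot: [3.141, 0.001, -3.11]
ft_force: [0.9, 0.8, 0.4]
opening: 1.001
```

Call:
drive_tool:
  commands:
    - {"dx": 8, "dy": -40, "dz": 0, "yaw": 0}
    - {"dx": 8, "dy": -40, "dz": 0, "yaw": 0}
    - {"dx": 8, "dy": -40, "dz": 0, "yaw": 0}
    - {"dx": 8, "dy": -40, "dz": 0, "yaw": 0}
    - {"dx": 8, "dy": -40, "dz": 0, "yaw": 0}

```text
t: 2.17
eef_pos: [515.3, -138.5, 214.9]
tcp_rot: [-3.142, 0.0, -3.111]
ft_force: [0.8, 0.8, -0.1]
opening: 1.002
```

Call:
drive_tool:
  commands:
    - {"dx": 8, "dy": -40, "dz": 0, "yaw": 0}
    - {"dx": 8, "dy": -40, "dz": 0, "yaw": 0}
    - {"dx": 5, "dy": -40, "dz": 0, "yaw": 0}
    - {"dx": 2, "dy": -25, "dz": 0, "yaw": 0}
    - {"dx": 0, "dy": 0, "dz": 0, "yaw": 0}

```text
t: 2.58
eef_pos: [538.3, -285.9, 214.1]
tcp_rot: [-3.141, 0.0, -3.114]
ft_force: [-0.1, 0.5, -0.7]
opening: 1.002
```

Call:
drive_tool:
  commands:
    - {"dx": 1.5, "dy": -2, "dz": -35, "yaw": 0}
    - {"dx": 0, "dy": 0, "dz": -35, "yaw": 0}
    - {"dx": 0, "dy": 0, "dz": -35, "yaw": 0}
    - {"dx": 0, "dy": 0, "dz": -35, "yaw": 0}
    - {"dx": 0, "dy": 0, "dz": 0, "yaw": 0}

```text
t: 3.0
eef_pos: [537.3, -281.1, 69.0]
tcp_rot: [3.136, -0.007, -3.11]
ft_force: [-0.5, 1.3, -0.9]
opening: 0.999
```

```bash
python3 - <<'E'
from h import *
s=env.state(); print(s["eef_pos"].round(1),s["tcp_rot"].round(3))
a=env.read_camera("top")[150:270,340:480]; b=env.read_camera("side")[220:340,340:480]
c=np.hstack([cv2.resize(i,None,fx=2.8,fy=2.8,interpolation=cv2.INTER_CUBIC) for i in(a,b)]); cv2.imwrite("pics/pre.png",c[:,:,::-1])
E
```

```text
[ 537.3 -281.1   69. ] [ 3.136 -0.007 -3.11 ]
```

View pics/pre.png

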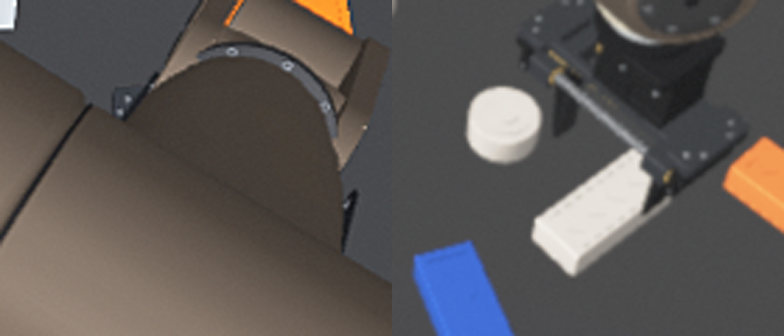

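The side view shows the fingers straddling the plaque, with the round plaque clear. The pose was still settling, so I let it settle.

Call:
drive_tool:
  commands:
    - {"dx": 0, "dy": 0, "dz": 0, "yaw": 0}
    - {"dx": 0, "dy": 0, "dz": 0, "yaw": 0}

```text
t: 3.27
eef_pos: [540.8, -283.7, 77.1]
tcp_rot: [-3.14, 0.003, -3.11]
ft_force: [1.2, 0.3, 0.3]
opening: 1.0
```

Call:
drive_tool:
  commands:
    - {"dx": 0, "dy": 0, "dz": 0, "yaw": 0}
    - {"dx": 0, "dy": 0, "dz": 0, "yaw": 0}
    - {"dx": 0, "dy": 0, "dz": 0, "yaw": 0}
    - {"dx": 0, "dy": 0, "dz": 0, "yaw": 0}

```text
t: 3.6
eef_pos: [539.9, -283.3, 75.2]
tcp_rot: [-3.141, 0.001, -3.11]
ft_force: [0.4, 0.2, -0.1]
opening: 0.999
```

Call:
drive_tool:
  commands:
    - {"dx": 0, "dy": -4.5, "dz": -15, "yaw": 0}
    - {"dx": 0, "dy": 0, "dz": -15, "yaw": 0}
    - {"dx": 0, "dy": 0, "dz": -15, "yaw": 0}
    - {"dx": 0, "dy": 0, "dz": -8, "yaw": 0}
    - {"dx": 0, "dy": 0, "dz": -4, "yaw": 0}

```text
t: 4.02
eef_pos: [539.4, -287.5, 16.6]
tcp_rot: [3.141, -0.001, -3.11]
ft_force: [0.3, 0.3, -0.2]
opening: 1.001
```

Call:
drive_tool:
  commands:
    - {"dx": 0, "dy": 0, "dz": -3, "yaw": 0}
    - {"dx": 0, "dy": 0, "dz": -2, "yaw": 0}
    - {"dx": 0, "dy": 0, "dz": 0, "yaw": 0}
    - {"dx": 0, "dy": 0, "dz": 0, "yaw": 0}

```text
t: 4.35
eef_pos: [540.0, -287.9, 13.2]
tcp_rot: [-3.141, 0.001, -3.11]
ft_force: [1.0, 0.4, -0.7]
opening: 1.002
```

Call:
drive_tool:
  commands:
    - {"dx": 0, "dy": 0, "dz": -4, "yaw": 0}
    - {"dx": 0, "dy": 0, "dz": -4, "yaw": 0}
    - {"dx": 0, "dy": 0, "dz": 0, "yaw": 0}
    - {"dx": 0, "dy": 0, "dz": 0, "yaw": 0}

```text
t: 4.68
eef_pos: [539.6, -287.7, 4.4]
tcp_rot: [3.141, -0.0, -3.11]
ft_force: [0.0, -0.1, -0.4]
opening: 1.002
```

Call:
drive_tool:
  commands:
    - {"dx": 0, "dy": 0, "dz": 0, "yaw": 0}
    - {"dx": 0, "dy": 0, "dz": 0, "yaw": 0}
    - {"dx": 0, "dy": 0, "dz": 0, "yaw": 0}
    - {"dx": 0, "dy": 0, "dz": 0, "yaw": 0}
    - {"dx": 0, "dy": 0, "dz": 0, "yaw": 0}
  grip: 0

```text
t: 5.1
eef_pos: [539.8, -287.8, 4.7]
tcp_rot: [3.142, 0.0, -3.11]
ft_force: [-0.5, 0.3, 0.1]
opening: 0.705
```

Call:
drive_tool:
  commands:
    - {"dx": 0, "dy": 0, "dz": 0, "yaw": 0}
    - {"dx": 0, "dy": 0, "dz": 0, "yaw": 0}
    - {"dx": 0, "dy": 0, "dz": 0, "yaw": 0}
    - {"dx": 0, "dy": 0, "dz": 0, "yaw": 0}

```text
t: 5.43
eef_pos: [539.8, -287.8, 4.7]
tcp_rot: [3.142, 0.0, -3.11]
ft_force: [0.1, 0.1, 0.5]
opening: 0.525
```

Call:
drive_tool:
  commands:
    - {"dx": 0, "dy": 0, "dz": 0, "yaw": 0}
    - {"dx": 0, "dy": 0, "dz": 0, "yaw": 0}
    - {"dx": 0, "dy": 0, "dz": 5, "yaw": 0}
    - {"dx": 0, "dy": 0, "dz": 10, "yaw": 0}
    - {"dx": 0, "dy": 0, "dz": 15, "yaw": 0}

```text
t: 5.85
eef_pos: [539.2, -287.4, 34.5]
tcp_rot: [3.14, -0.002, -3.11]
ft_force: [0.5, -0.2, -2.5]
opening: 0.522
```

Call:
drive_tool:
  commands:
    - {"dx": 0, "dy": 0, "dz": 20, "yaw": 0}
    - {"dx": 0, "dy": 0, "dz": 20, "yaw": 0}
    - {"dx": 0, "dy": 0, "dz": 20, "yaw": 0}
    - {"dx": 0, "dy": 0, "dz": 10, "yaw": 0}
    - {"dx": 0, "dy": 0, "dz": 0, "yaw": 0}

```text
t: 6.27
eef_pos: [540.6, -288.2, 107.3]
tcp_rot: [-3.139, 0.003, -3.11]
ft_force: [-0.1, -0.4, -1.9]
opening: 0.526
```

```bash
python3 - <<'E'
from h import *
b=env.read_camera("side")[180:340,320:520]
cv2.imwrite("pics/lift.png",cv2.resize(b,None,fx=3,fy=3,interpolation=cv2.INTER_CUBIC)[:,:,::-1])
E
```

```text
(no output)
```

View pics/lift.png

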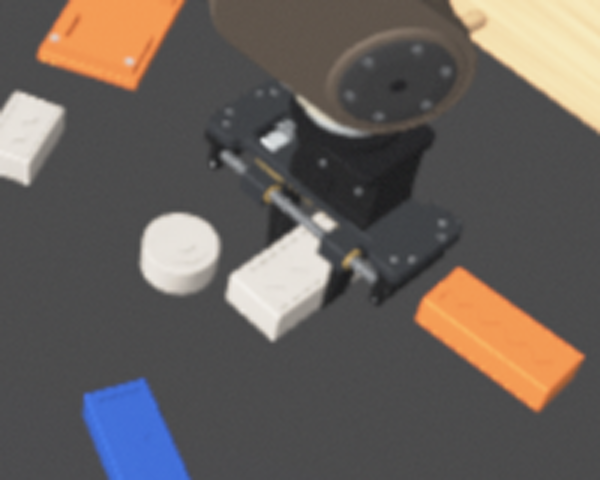

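The plaque is held level, clear of the table. Carrying it to the jig.

Call:
drive_tool:
  commands:
    - {"dx": -2, "dy": 20, "dz": 0, "yaw": 1}
    - {"dx": -3, "dy": 32, "dz": 0, "yaw": 1}
    - {"dx": -3, "dy": 32, "dz": 0, "yaw": 1}
    - {"dx": -3, "dy": 32, "dz": 0, "yaw": 1}
    - {"dx": -3, "dy": 32, "dz": 0, "yaw": 1}

```text
t: 6.73
eef_pos: [524.8, -138.3, 103.4]
tcp_rot: [3.14, -0.002, -3.023]
ft_force: [0.6, -0.3, -2.6]
opening: 0.523
```

Call:
drive_tool:
  commands:
    - {"dx": -3, "dy": 32, "dz": 0, "yaw": 1}
    - {"dx": -3, "dy": 32, "dz": 0, "yaw": 1}
    - {"dx": -3, "dy": 32, "dz": 0, "yaw": 1}
    - {"dx": -3, "dy": 32, "dz": 0, "yaw": 1}
    - {"dx": -3, "dy": 32, "dz": 0, "yaw": 1}

```text
t: 7.15
eef_pos: [509.8, 21.7, 103.5]
tcp_rot: [3.141, -0.002, -2.935]
ft_force: [1.0, -1.0, -1.7]
opening: 0.524
```

Call:
drive_tool:
  commands:
    - {"dx": -3, "dy": 32, "dz": 0, "yaw": 1}
    - {"dx": -3, "dy": 32, "dz": 0, "yaw": 1}
    - {"dx": -3, "dy": 32, "dz": 0, "yaw": 1}
    - {"dx": -3, "dy": 32, "dz": 0, "yaw": 1}
    - {"dx": -3, "dy": 32, "dz": 0, "yaw": 1}

```text
t: 7.57
eef_pos: [494.8, 181.6, 103.5]
tcp_rot: [3.141, -0.002, -2.848]
ft_force: [0.4, 0.4, -1.2]
opening: 0.528
```

Call:
drive_tool:
  commands:
    - {"dx": -3, "dy": 32, "dz": 0, "yaw": 1}
    - {"dx": -3, "dy": 32, "dz": 0, "yaw": 1}
    - {"dx": -3, "dy": 24, "dz": 0, "yaw": 1}
    - {"dx": -1, "dy": 10, "dz": 0, "yaw": 1}
    - {"dx": 0, "dy": 0, "dz": 0, "yaw": 0}

```text
t: 7.98
eef_pos: [484.9, 279.7, 103.5]
tcp_rot: [3.141, -0.002, -2.775]
ft_force: [-0.6, -1.2, -2.4]
opening: 0.527
```

Call:
drive_tool:
  commands:
    - {"dx": 0, "dy": 0, "dz": 0, "yaw": 0}
    - {"dx": 0, "dy": 0, "dz": 0, "yaw": 0}
    - {"dx": 0, "dy": 0, "dz": 0, "yaw": 0}
    - {"dx": 0, "dy": 0, "dz": 0, "yaw": 0}

```text
t: 8.32
eef_pos: [486.0, 277.2, 104.6]
tcp_rot: [3.142, -0.0, -2.78]
ft_force: [0.9, 0.4, -3.2]
opening: 0.525
```

Call:
drive_tool:
  commands:
    - {"dx": -3, "dy": 7, "dz": -10, "yaw": 0}
    - {"dx": 0, "dy": 0, "dz": -20, "yaw": 0}
    - {"dx": 0, "dy": 0, "dz": -20, "yaw": 0}
    - {"dx": 0, "dy": 0, "dz": -10, "yaw": 0}
    - {"dx": 0, "dy": 0, "dz": 0, "yaw": 0}

```text
t: 8.73
eef_pos: [481.7, 284.8, 42.3]
tcp_rot: [-3.142, -0.004, -2.779]
ft_force: [-0.9, -1.0, -3.4]
opening: 0.527
```

Call:
drive_tool:
  commands:
    - {"dx": 0, "dy": 0, "dz": 0, "yaw": 0}
    - {"dx": 0, "dy": 0, "dz": 0, "yaw": 0}
    - {"dx": 0, "dy": 0, "dz": 0, "yaw": 0}
    - {"dx": 0, "dy": 0, "dz": 0, "yaw": 0}

```text
t: 9.07
eef_pos: [483.1, 285.4, 45.5]
tcp_rot: [3.141, 0.001, -2.779]
ft_force: [-0.2, -0.3, -2.6]
opening: 0.522
```

```bash
cat > ov.py <<'E'
from h import *
import sys
def ov(name,boxes):
    T=[]
    for n,r in(("top",(145,185,245,290)),("side",(215,125,315,225))):
        im=env.read_camera(n); S=4 
        c=cv2.resize(im[r[1]:r[3],r[0]:r[2]],None,fx=S,fy=S,interpolation=cv2.INTER_CUBIC)[:,:,::-1].copy(); raw=c.copy()
        for (x,y,a,bx,col) in boxes:
            x0,x1,y0,y1,z0,z1=bx; P=np.array([[u,v,w] for w in(z0,z1) for u,v in((x0,y0),(x1,y0),(x1,y1),(x0,y1))],float)
            Q=np.c_[x+np.cos(a)*P[:,0]-np.sin(a)*P[:,1],y+np.sin(a)*P[:,0]+np.cos(a)*P[:,1],P[:,2]]
            q=((proj(n,Q)-[r[0]-.5,r[1]-.5])*S).astype(int)
            for i in range(4):
                for u,v in((i,(i+1)%4),(i+4,(i+1)%4+4),(i,i+4)): cv2.line(c,tuple(map(int,q[u])),tuple(map(int,q[v])),col,1)
        T.append(c[:420] if c.shape[0]>=420 else cv2.copyMakeBorder(c,0,420-c.shape[0],0,0,0))
    cv2.imwrite(name,np.hstack(T)[:,:800])
J=(482.8,284.3,np.radians(20.9))
s=env.state(); print(s["t"],s["eef_pos"].round(1),s["tcp_rot"].round(3))
E
python3 - <<'E'
from ov import *
p=s["eef_pos"]; z=p[2]-4.7
ov("pics/ov1.png",[(p[0],p[1],s["tcp_rot"][2],(-60,60,-25,25,z,z+30),(0,0,255)),(*J,(-66,66,-31,31,10,22),(0,255,0))])
E
```

```text
9.0667 [483.1 285.4  45.5] [ 3.141e+00  1.000e-03 -2.779e+00]
```

View pics/ov1.png

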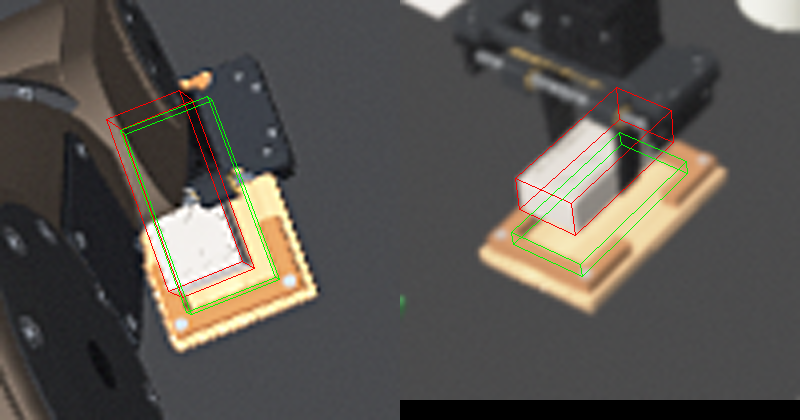

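In both views the held plaque matches its predicted box and lines up over the pocket. Lowering slowly.

Call:
drive_tool:
  commands:
    - {"dx": 0, "dy": -1, "dz": -7, "yaw": 0.2}
    - {"dx": 0, "dy": 0, "dz": -7, "yaw": 0}
    - {"dx": 0, "dy": 0, "dz": -6, "yaw": 0}
    - {"dx": 0, "dy": 0, "dz": -4, "yaw": 0}
    - {"dx": 0, "dy": 0, "dz": -2, "yaw": 0}

```text
t: 9.58
eef_pos: [482.4, 284.1, 17.6]
tcp_rot: [3.142, -0.001, -2.775]
ft_force: [0.1, 0.5, -1.6]
opening: 0.525
```

Call:
drive_tool:
  commands:
    - {"dx": 0, "dy": 0, "dz": 0, "yaw": 0}
    - {"dx": 0, "dy": 0, "dz": 0, "yaw": 0}
    - {"dx": 0, "dy": 0, "dz": 0, "yaw": 0}

```text
t: 9.83
eef_pos: [482.9, 284.3, 18.8]
tcp_rot: [3.141, 0.0, -2.775]
ft_force: [-0.4, 0.9, -2.2]
opening: 0.524
```

Call:
drive_tool:
  commands:
    - {"dx": 0, "dy": 0, "dz": -1, "yaw": 0}
    - {"dx": 0, "dy": 0, "dz": -1, "yaw": 0}
    - {"dx": 0, "dy": 0, "dz": -0.7, "yaw": 0}
    - {"dx": 0, "dy": 0, "dz": 0, "yaw": 0}

```text
t: 10.17
eef_pos: [482.7, 284.2, 15.9]
tcp_rot: [3.142, -0.0, -2.775]
ft_force: [-0.6, 0.1, -2.9]
opening: 0.521
```

Call:
drive_tool:
  commands:
    - {"dx": 0, "dy": 0, "dz": -0.4, "yaw": 0}
    - {"dx": 0, "dy": 0, "dz": -0.4, "yaw": 0}
    - {"dx": 0, "dy": 0, "dz": 0, "yaw": 0}

```text
t: 10.42
eef_pos: [482.8, 284.2, 15.1]
tcp_rot: [3.142, 0.0, -2.775]
ft_force: [0.4, -0.2, -3.0]
opening: 0.522
```

Call:
drive_tool:
  commands:
    - {"dx": 0, "dy": 0, "dz": -0.3, "yaw": 0}
    - {"dx": 0, "dy": 0, "dz": 0, "yaw": 0}
    - {"dx": 0, "dy": 0, "dz": 0, "yaw": 0}

```text
t: 10.67
eef_pos: [482.8, 284.2, 14.9]
tcp_rot: [3.141, -0.0, -2.775]
ft_force: [0.1, 0.6, -2.6]
opening: 0.525
```

Call:
drive_tool:
  commands:
    - {"dx": 0, "dy": 0, "dz": -0.3, "yaw": 0}
    - {"dx": 0, "dy": 0, "dz": 0, "yaw": 0}
    - {"dx": 0, "dy": 0, "dz": 0, "yaw": 0}

```text
t: 10.92
eef_pos: [482.8, 284.2, 14.7]
tcp_rot: [3.142, 0.0, -2.775]
ft_force: [-0.1, -0.8, -0.0]
opening: 0.52
```

The force shows that the weight is now on the floor. Releasing.

Call:
drive_tool:
  commands:
    - {"dx": 0, "dy": 0, "dz": 0, "yaw": 0}
    - {"dx": 0, "dy": 0, "dz": 0, "yaw": 0}
    - {"dx": 0, "dy": 0, "dz": 0, "yaw": 0}
    - {"dx": 0, "dy": 0, "dz": 0, "yaw": 0}
    - {"dx": 0, "dy": 0, "dz": 0, "yaw": 0}
  grip: 0.8

```text
t: 11.33
eef_pos: [482.8, 284.3, 14.6]
tcp_rot: [3.141, 0.0, -2.775]
ft_force: [-0.3, -0.9, 0.4]
opening: 0.783
```

Call:
drive_tool:
  commands:
    - {"dx": 0, "dy": 0, "dz": 0, "yaw": 0}
    - {"dx": 0, "dy": 0, "dz": 0, "yaw": 0}
    - {"dx": 0, "dy": 0, "dz": 0, "yaw": 0}

```text
t: 11.58
eef_pos: [482.8, 284.2, 14.6]
tcp_rot: [3.142, 0.0, -2.775]
ft_force: [0.1, 0.5, -0.1]
opening: 0.798
```

Rise, then move aside in -y so the top camera can see the jig.

Call:
drive_tool:
  commands:
    - {"dx": 0, "dy": 0, "dz": 6, "yaw": 0}
    - {"dx": 0, "dy": 0, "dz": 15, "yaw": 0}
    - {"dx": 0, "dy": 0, "dz": 30, "yaw": 0}
    - {"dx": 0, "dy": 0, "dz": 35, "yaw": 0}
    - {"dx": 0, "dy": 0, "dz": 35, "yaw": 0}

```text
t: 12.0
eef_pos: [482.3, 284.0, 137.0]
tcp_rot: [3.142, -0.001, -2.775]
ft_force: [0.5, 0.6, -0.1]
opening: 0.801
```

Call:
drive_tool:
  commands:
    - {"dx": 0, "dy": 0, "dz": 30, "yaw": 0}
    - {"dx": 5, "dy": -38, "dz": 10, "yaw": 0}
    - {"dx": 5, "dy": -38, "dz": 0, "yaw": 0}
    - {"dx": 5, "dy": -38, "dz": 0, "yaw": 0}
    - {"dx": 5, "dy": -38, "dz": 0, "yaw": 0}

```text
t: 12.42
eef_pos: [502.6, 130.8, 176.5]
tcp_rot: [-3.141, 0.001, -2.774]
ft_force: [0.9, 0.8, -0.1]
opening: 0.802
```

Call:
drive_tool:
  commands:
    - {"dx": 0, "dy": -38, "dz": 0, "yaw": 0}
    - {"dx": 0, "dy": -38, "dz": 0, "yaw": 0}
    - {"dx": 0, "dy": -38, "dz": 0, "yaw": 0}
    - {"dx": 0, "dy": -38, "dz": 0, "yaw": 0}
    - {"dx": 0, "dy": -20, "dz": 0, "yaw": 0}

```text
t: 12.83
eef_pos: [502.5, -43.0, 176.1]
tcp_rot: [-3.141, 0.0, -2.777]
ft_force: [0.1, -0.0, 0.6]
opening: 0.803
```

```bash
python3 - <<'E'
from ov import *
ov("pics/ov2.png",[])
ov("pics/ov3.png",[(*J,(-60,60,-25,25,10,40),(0,0,255)),(*J,(-66,66,-31,31,22,22.1),(0,255,0))])
cv2.imwrite("pics/top1.png",env.read_camera("top")[:,:,::-1])
E
```

```text
12.8333 [502.5 -43.  176.1] [-3.141  0.    -2.777]
```

View pics/ov2.png

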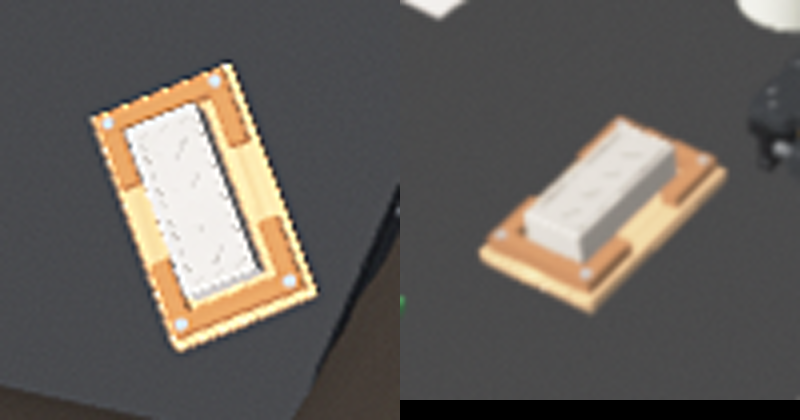

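View pics/ov3.png

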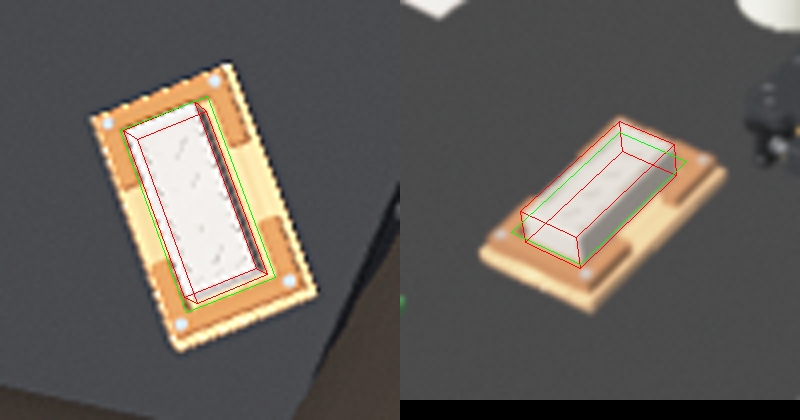

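View pics/top1.png

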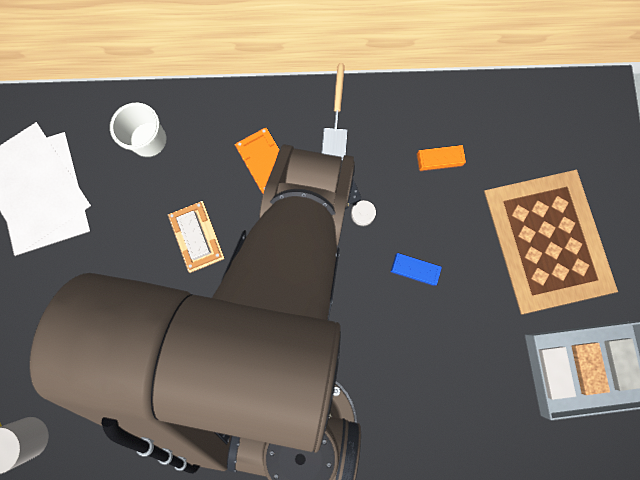

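The plaque sits pattern-up inside all the lips, and its outline agrees with the predicted seated box in both views (top (195,236), side (265,172)). The round plaque is still at (363,213). Before handing in, I let the arm come to rest and check the short plaque in the side view.

Call:
drive_tool:
  commands:
    - {"dx": 0, "dy": 0, "dz": 0, "yaw": 0}
    - {"dx": 0, "dy": 0, "dz": 0, "yaw": 0}
    - {"dx": 0, "dy": 0, "dz": 0, "yaw": 0}
    - {"dx": 0, "dy": 0, "dz": 0, "yaw": 0}

```text
t: 13.42
eef_pos: [502.8, -39.1, 175.6]
tcp_rot: [3.141, -0.0, -2.774]
ft_force: [-0.1, 0.2, -0.4]
opening: 0.798
```

```bash
python3 - <<'E'
from h import *
im=env.read_camera("side"); cv2.imwrite("pics/side1.png",im[:,:,::-1])
for q in("short_plaque","round_plaque","long_plaque"):
    print(q,[(round(r["conf"],2),r["pixel"]) for r in env.place_of(q,"side")])
E
```

```text
short_plaque [(0.85, [323.9, 228.7])]
round_plaque [(0.79, [379.6, 266.8])]
long_plaque [(0.83, [364.5, 337.2]), (0.75, [265.6, 179.6]), (0.73, [482.7, 298.0])]
```

View pics/side1.png

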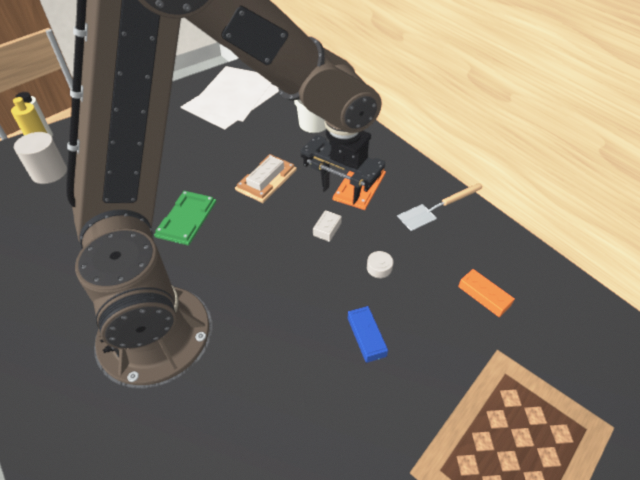

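The short plaque (327,226) and round plaque (380,264) are where they were, and the long plaque is in the wooden jig at (266,176). The gripper hangs free.

```bash
python3 -c "
from cell import env
print(env.job_done(), env.state()['t'])"
```

```text
the job is handed in; nothing more can be done
the job is handed in; nothing more can be done
```

The long white plaque is in the pocket of the wooden jig, pattern up, and I handed the job in at about 13.5 s of the 38 s allowed. I gripped it across its 50 mm width, lowered it until the wrist force showed the weight resting on the floor, then released and backed the arm well away.

- **Seating:** in the last pictures from both cameras, the plaque's outline matches the expected seated position, flat and inside all four corners of the lips. I judged the fit by eye and did not measure the gaps.
- **Force:** the readings at the end of each move stayed within about 4 N.
- **Other things:** the short and round plaques are where they were, and the coloured look-alikes were not touched.
- **Disagreement:** before the pick, the two cameras' position fits differed by 2 mm for the plaque and 2 to 4 mm for the jig. I relied mostly on the top view, and the final pictures showed no offset I could see.

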